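Feel along the edge bead of a bread board

TASK

Check the round bread board's raised edge bead for splinters: lightly run a fingertip along the top of the bead, in touch with it, from its red end all the way round, past the side opposite the handle, to its white end. Finish holding there, with the fingertip still resting lightly on the white end to show where you stopped. Do not grasp, lift or shift the board, and leave the jars, cup, mug and brush where they stand.

Things in the scene. Friction and masses are not known exactly. Their poses are not given: they have to be found in the camera images.
- stand: heavy iron stand under the round bread board, foot 180 mm dia, loose on the table; origin on the table under the board's centre, z up. Its -x points along the board's flat handle (42 mm wide, ends 225 mm from the centre)
- board: pale round wooden board on the stand, 236 dia, 20 thick; origin at the centre of its underside, 40 mm above the table, axes as the stand's; top face 60 mm above the table. It lies on rubber pads: pressed, it sinks level, from about 2 N on, about 1 mm per 2.5 N, to a stop at 6 mm (about 17 N), and springs back
- bead_mid (a point): point on the bead's top opposite the handle. The bead: raised strip on the board's edge, a circular arc of 110 mm mid radius about the board's centre, 10 wide, flat top 64 mm above the table (4 above the board). Seen from above it runs clockwise over 274 degrees from the red end (stand's +y side of the handle) past this point to the white end; none at the handle
- mark0: the red-painted first stretch of the bead (its start), 31 mm long, 10 wide; origin on its top face, at mid-length and mid-width, z up; 129 degrees round the stand's z from the stand's +x
- mark1: stretch 2 of 7 of the bead, dark wood like the bead between the stretches, 31 mm long, 10 wide; origin on its top face, at mid-length and mid-width, z up; 86 degrees round the stand's z from the stand's +x
- mark2: stretch 3 of 7 of the bead, dark wood like the bead between the stretches, 31 mm long, 10 wide; origin on its top face, at mid-length and mid-width, z up; 43 degrees round the stand's z from the stand's +x
- mark3: stretch 4 of 7 of the bead, dark wood like the bead between the stretches, 31 mm long, 10 wide; origin on its top face, at mid-length and mid-width, z up; 0 degrees round the stand's z from the stand's +x
- mark4: stretch 5 of 7 of the bead, dark wood like the bead between the stretches, 31 mm long, 10 wide; origin on its top face, at mid-length and mid-width, z up; -43 degrees round the stand's z from the stand's +x
- mark5: stretch 6 of 7 of the bead, dark wood like the bead between the stretches, 31 mm long, 10 wide; origin on its top face, at mid-length and mid-width, z up; -86 degrees round the stand's z from the stand's +x
- mark6: the white last stretch of the bead (its end), 31 mm long, 10 wide; origin on its top face, at mid-length and mid-width, z up; -129 degrees round the stand's z from the stand's +x
- salt_jar: low glass jar with a black lid, 56 dia x 42, standing on the middle of the board; origin under its centre
- spice_jar: amber jar with a yellow lid, 48 dia x 60, loose on the table beside the board's handle; origin under its centre
- egg_cup: blue egg cup, 48 dia x 58, loose on the table on the other side of the handle; origin under its centre
- mug: white mug, 84 dia x 85, loose, left of the work; origin under its centre
- jar_a: green glass jar, 90 dia x 130, loose, left of the work; origin under its centre
- jar_b: clear glass jar with a white lid and a paper label, 80 dia x 110, loose, right of the work; origin under its centre
- brush: brush lying on the table right of the work, loose

How it is judged:
On the way, in this order (a step that is already met when the one before it is completed fails the run):
1. a finger touches stretch 1 of 7 of the bead (red) (contact force between the fingers and mark0 above 0.3 N), for 0.04 s.
2. a finger touches stretch 2 of 7 of the bead (contact force between the fingers and mark1 above 0.3 N), for 0.04 s.
3. a finger touches stretch 3 of 7 of the bead (contact force between the fingers and mark2 above 0.3 N), for 0.04 s.
4. a finger touches stretch 4 of 7 of the bead (contact force between the fingers and mark3 above 0.3 N), for 0.04 s.
5. a finger touches stretch 5 of 7 of the bead (contact force between the fingers and mark4 above 0.3 N), for 0.04 s.
6. a finger touches stretch 6 of 7 of the bead (contact force between the fingers and mark5 above 0.3 N), for 0.04 s.
7. a finger touches stretch 7 of 7 of the bead (white) (contact force between the fingers and mark6 above 0.3 N), for 0.04 s.
At the end, for the whole second after the job is handed in: A finger rests on the white stretch with more than 0.3 N and presses the board with less than 20 N; the stand and every loose thing are within 20 mm of where they began (contact force between the fingers and mark6 above 0.3 N and contact force between the fingers and board below 20 N and distance of each of stand, salt_jar, spice_jar, egg_cup, mug, jar_a, jar_b, brush from where it was at the start of the episode below 0.02 m); the arm keeps its last pose, push and grip.
It fails at once if the fingers press the board with more than 25 N (contact force between the fingers and board above 25 N).
It fails at once if the board and its stand are lifted or shifted by more than 20 mm (distance of stand from where it was at the start of the episode above 0.02 m).
It fails at once if a jar, the cup, the mug or the brush is lifted or moved by more than 20 mm (distance of any of salt_jar, spice_jar, egg_cup, mug, jar_a, jar_b, brush from where it was at the start of the episode above 0.02 m).
It also fails if it takes over 59 s, if anything falls off the work surface, if the arm or the gripper's body presses on something with over 40 N, if the wrist force passes 120 N, or if a joint passes its speed limit or range.

ROBOT

A 6-joint arm with a two-finger parallel gripper is mounted at the origin on the work surface. World frame = base frame: x ahead of the robot, y to its left, z up, the work surface at z = 0. Lengths are in m, angles in rad, forces in N, time in s.
With the tool pointing down it reaches from about 0.25 to 0.775 m from the base axis. Payload 4 kg.
Tool frame: the origin (TCP) lies midway between the tips of the shut fingers; the grasp point (between the pads) lies grip_point_offset behind it (grip_point_offset is the distance from the TCP to the grasp point, in m); z points along the fingers, y is the line along which they close (so a half turn about z gives the same grasp; the last joint's range is limited). The gripper opens to 94 mm and grips with 3 to 60 N. Pads are 16 mm wide; open, the fingers measure 119 mm over their backs; the gripper's body (75 mm by 177 mm) begins 78 mm behind the grasp point.
Start: joints at [1.225, 0.087, 1.371, -0, 1.684, -0.103], TCP at [0.132, 0.534, 0.184] pointing down, gripper open.
Joint ranges: [-3.1, 3.1], [-0.76, 2.03], [0.27, 2.55], [-1.08, 4.22], [0.17, 2.65], [-2.57, 2.57]. Speed limits (rad/s): [2.79, 2.79, 3.14, 3.14, 3.14, 3.14].

INTERFACE

Orientations are given as [roll, pitch, yaw] about the fixed x, y, z axes, in that order (R = Rz(yaw) Ry(pitch) Rx(roll)).
In Python, from bench import * gives the robot as it stands. The module is installed in compiled form; this text tells all that it offers.
- The arm moves only by the tool apply_moves, never from a script. Its argument "commands" is a list of rows, each a list of 7 numbers: the turn, a rotation vector about the world's x, y, z in rad, then the shift along the world's x, y, z in m, then the opening in per cent of the stroke, from 0 (shut) to 100 (fully open). In form: [[ax, ay, az, x, y, z, jaw], ...]. A call has exactly 5 rows; each row is the pose to reach, as a shift and turn from the pose commanded when the call began; what a row does not reach only later rows make up. A row lasts 1/10 s, in which the tool goes at most 50 mm and 8.59 degrees, less where a joint would pass 70% of its speed; a pose out of reach is approached as far as the arm can. A call with a gripper value outside its range is refused whole. The fingers move at their own pace and stop on an object; the grip force is fixed at half the most. Time passes only in rows, so rows that repeat a pose let the fingers close, or fill a call up. It gives the time, the measured TCP pose, the force, the opening and the grip force at its end, in the units of the state.
- get_obs(): the state, without advancing time (a new reading comes with each control period).
- snapshot(name): name is "scene" or "top" or "wrist"; returns a dict with "pixels" (420x560x3 uint8, red, green, blue), "vertical_fov" (degrees; the focal length in pixels is half the picture's height over the tangent of half this angle, whatever the lens; pixels are square), "cx", "cy" (the principal point, pixels), "k1" (the pictures are not rectified: a ray, as slopes to the right and down, at radius r is drawn at 1 + k1 r^2 times it, then the intrinsics apply), "rvec" (rotation vector, rad) and "tvec" (3), from world to camera coordinates, as OpenCV has them. Camera axes: x right, y down, z forward; pixel columns grow to the right and rows downward; lengths in m; the calibration is good to about 2 mm. A picture is of the moment at which its call begins. There is no depth.
- close_job(): hands the job in; it is judged then, once.
Trained networks look in the newest picture that a camera, given by its name, has taken for a name from the list of things; names that differ only in an ending like _2 or _b are one class to them, and where a whole thing is asked for, a point or a joint stands for the part that bears it (a point fixed in the world has none). Each returns a list of dicts, best first, with "score" (0 to 1); they miss things now and then, are a little off and sometimes report something else, mostly with a low value. They report only what shows in the picture. A call takes as long as a camera call.
- masks_of(camera, query): "mask" (420x560 bool, what is visible of it) and "extent" ([left, top, right, bottom] in pixels, round what is visible of it).
- place_of(camera, query): "pixel" ([column, row] in pixels: a listed point, or the origin of a listed thing).
The state is a dict: "time": time; "joint_positions": joint angles; "qvel": joint speeds; "joint_torque": joint torques, N m; "tool_pos": TCP position; "ee_rot": TCP orientation; "wrist_force": force on the tool from outside, world axes, zero at the start; "wrist_torque": the same for the moment, N m; "width": finger opening in m; "finger_force": force on a finger pad.
Only numpy, scipy, OpenCV 4.12 (cv2) and the standard library are available. Lean on these libraries where they do the work, as an engineer would, in place of code of your own. Each camera call takes 0.05 s, during which the arm holds its last target. There are 200 camera calls.

## Working session

There is one attempt and no reset: what is moved stays moved. The work goes in short steps, Python scripts to look and compute and a tool call to move; the robot and the scene stay as the last step left them, time stands still between calls to the robot, and variables do not carry over. Pictures are saved under pics/ and viewed, at most 10 in all, crops included, and the job is handed in when it is done.

Besides the shell and the picture viewer there is one more tool, called after "Call:" as name(argument=value, ...), one argument or row to a line, values as JSON. apply_moves: Moves the arm, as the interface text tells. Its arguments: {"type":"object","properties":{"commands":{"type":"array"}},"required":["commands"]}

```bash
mkdir -p pics
cat > h.py <<'E'
from bench import *
import numpy as np, cv2
def ray(s,px):
    f=210/np.tan(np.radians(s["vertical_fov"])/2)
    h,w=s["pixels"].shape[:2]; f=h/2/np.tan(np.radians(s["vertical_fov"])/2)
    K=np.array([[f,0,s["cx"]],[0,f,s["cy"]],[0,0,1]])
    u=cv2.undistortPoints(np.array([[px]],float),K,np.array([s["k1"],0,0,0,0.]))[0,0]
    # k1 model: drawn = (1+k1 r^2)*ideal : same as OpenCV
    R=cv2.Rodrigues(np.array(s["rvec"],float))[0]; t=np.array(s["tvec"],float).ravel()
    return -R.T@t, R.T@np.array([u[0],u[1],1])
def atz(s,px,z):
    c,d=ray(s,px); return c+d*(z-c[2])/d[2]
def proj(s,P):
    h=s["pixels"].shape[0]; f=h/2/np.tan(np.radians(s["vertical_fov"])/2)
    K=np.array([[f,0,s["cx"]],[0,f,s["cy"]],[0,0,1]])
    return cv2.projectPoints(np.array(P,float).reshape(-1,3),np.array(s["rvec"],float),np.array(s["tvec"],float),K,np.array([s["k1"],0,0,0,0.]))[0][:,0]
def tri(obs):
    A=np.zeros((3,3));b=np.zeros(3)
    for s,px in obs:
        c,d=ray(s,px);d/=np.linalg.norm(d);M=np.eye(3)-np.outer(d,d);A+=M;b+=M@c
    return np.linalg.solve(A,b)
E
python3 - <<'E'
from h import *
o=get_obs();print(o)
S={}
for n in("scene","top"):
    S[n]=snapshot(n);cv2.imwrite(f"pics/{n}0.png",S[n]["pixels"][:,:,::-1])
hs=dict(board=.04,stand=0,bead_mid=.064,mark0=.064,mark1=.064,mark2=.064,mark3=.064,mark4=.064,mark5=.064,mark6=.064,salt_jar=.06,spice_jar=0,egg_cup=0,mug=0,jar_a=0,jar_b=0,brush=0)
for q,z in hs.items():
    ob=[];l=q
    for n in S:
        r=place_of(n,q)
        if r:
            p=r[0]["pixel"];ob.append((S[n],p));l+=f" {n} {np.round(p)} {r[0]['score']:.2f} {np.round(atz(S[n],p,z),3)}"
    if len(ob)==2:l+=f" tri {np.round(tri(ob),3)}"
    print(l)
E
```

```text
{'time': 0.0, 'joint_positions': array([ 1.22489608e+00,  8.79488955e-02,  1.37224198e+00, -3.37022085e-06,
        1.68357407e+00, -1.03069880e-01]), 'qvel': array([-0.00032857, -0.00107368, -0.0004156 , -0.00032613,  0.00066232,
        0.00080263]), 'joint_torque': array([-5.49166198e-04, -3.40174735e+01, -3.02430189e+01,  7.18046282e-02,
        3.27989913e-02, -1.62470956e-04]), 'tool_pos': array([0.13203813, 0.53331274, 0.18311378]), 'ee_rot': array([-3.13943154e+00, -2.20169674e-04,  2.89876167e+00]), 'wrist_force': array([-0.1246922 ,  0.60548664, -0.70337575]), 'wrist_torque': array([-0.00419753,  0.03226032, -0.00975196]), 'finger_force': 0.0, 'width': 0.09435382020427141}
board scene [263. 206.] 0.82 [ 0.556 -0.061  0.04 ] top [304. 218.] 0.78 [ 0.553 -0.057  0.04 ] tri [ 0.554 -0.059  0.038]
stand scene [265. 213.] 0.69 [ 0.555 -0.058  0.   ] top [306. 218.] 0.61 [ 0.558 -0.065  0.   ] tri [ 0.557 -0.061  0.001]
bead_mid scene [233. 225.] 0.96 [ 0.661 -0.097  0.064] top [319. 184.] 0.84 [ 0.664 -0.104  0.064] tri [ 0.662 -0.101  0.064]
mark0 scene [303. 208.] 0.62 [0.529 
[... 944 characters left out ...]
e [334. 214.] 0.70 [0.47  0.121 0.   ] top [248. 246.] 0.43 [0.459 0.133 0.   ] tri [ 0.462  0.127 -0.008]
egg_cup scene [293. 231.] 0.58 [ 0.572  0.038 -0.   ] top [316. 270.] 0.44 [ 0.381 -0.098  0.   ] tri [ 0.374 -0.086 -0.395]
mug scene [441. 257.] 0.94 [0.467 0.44  0.   ] top [159. 241.] 0.82 [0.474 0.437 0.   ] tri [0.473 0.437 0.009]
jar_a scene [143. 188.] 0.92 [ 0.635 -0.425  0.   ] top [166. 197.] 0.64 [0.627 0.418 0.   ] tri [0.729 0.106 0.632]
jar_b scene [143. 188.] 0.92 [ 0.635 -0.425  0.   ] top [166. 197.] 0.64 [0.627 0.418 0.   ] tri [0.729 0.106 0.632]
brush scene [146. 146.] 0.65 [ 0.499 -0.512  0.   ] top [442. 234.] 0.71 [ 0.504 -0.532  0.   ] tri [ 0.5   -0.525 -0.004]
```

Run:
```python
from h import *
for n,b in(("top",(230,160,390,280)),("scene",(190,150,370,285))):
    s=snapshot(n);h=s["pixels"][b[1]:b[3],b[0]:b[2]];cv2.imwrite(f"pics/{n}1.png",cv2.resize(h,None,fx=4.4,fy=4.4,interpolation=cv2.INTER_CUBIC)[:,:,::-1])
    hsv=cv2.cvtColor(s["pixels"],cv2.COLOR_RGB2HSV).astype(int)
    red=((hsv[...,0]<8)|(hsv[...,0]>172))&(hsv[...,1]>130)&(hsv[...,2]>70)
    k,_,st,ce=cv2.connectedComponentsWithStats(red.astype(np.uint8))
    for i in range(1,k):
        if st[i,4]>8:print(n,"red",st[i],ce[i],atz(s,ce[i],.064))
```

```text
top red [278 104  19  18 275] [286.74545455 112.51636364] [0.90852882 0.00337064 0.064     ]
top red [100 166   6   3  12] [102.5  166.75] [0.71979227 0.6251157  0.064     ]
top red [269 219   5  10  30] [270.63333333 223.6       ] [0.53073782 0.0533656  0.064     ]
scene red [301 204   6  11  40] [303.85  208.975] [0.53059967 0.05100787 0.064     ]
scene red [207 298  26  26 515] [219.6815534  310.07961165] [ 0.88415369 -0.00971625  0.064     ]
```

View pics/top1.png

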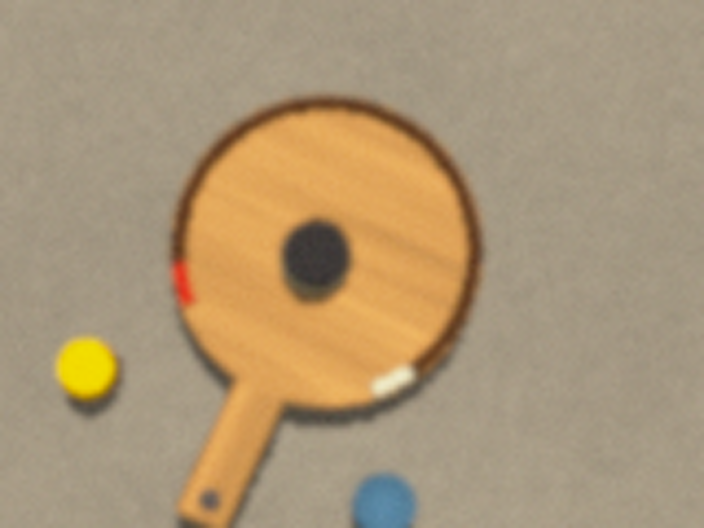

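View pics/scene0.png

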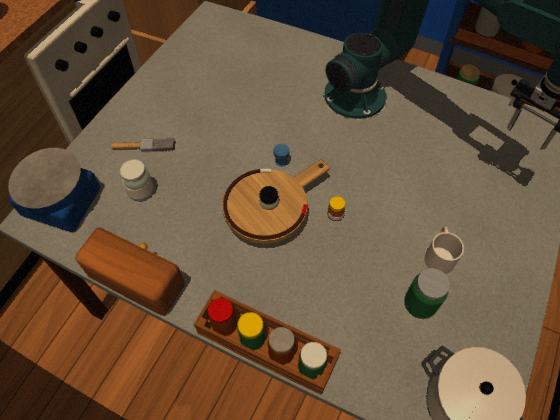

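The top picture shows the red end at about (271,224), the white end at (319,246), the bead's middle at (319,184) and the handle pointing to lower left. Next I fit the board pose to the bead.

Run:
```python
from h import *
from scipy.optimize import least_squares
import json
pts=[];C0=np.array([.557,-.059]);obs=[]
for n in("top","scene"):
    s=snapshot(n);P=s["pixels"];hsv=cv2.cvtColor(P,cv2.COLOR_RGB2HSV).astype(int)
    X=np.zeros(P.shape[:2]+(2,))
    for v in range(140,290):
        for u in range(180,400): X[v,u]=atz(s,(u,v),.064)[:2]
    r=np.hypot(*(X-C0).transpose(2,0,1));H,Sa,V=hsv.transpose(2,0,1)
    ring=(r>.09)&(r<.13)
    red=ring&((H<8)|(H>172))&(Sa>150)&(V>100)
    wh=ring&(Sa<90)&(V>185)
    if n=="scene": wh=ring&(Sa<110)&(V>150)
    dk=ring&(V<110)&(Sa>110)&~red
    for nm,m in(("red",red),("white",wh),("dark",dk)):print(n,nm,m.sum(),np.round(X[m].mean(0),4) if m.any() else "")
    if n=="top":
        f=lambda p:np.hypot(X[dk][:,0]-p[0],X[dk][:,1]-p[1])-.110
        p=least_squares(f,C0,loss="soft_l1",f_scale=.003).x;print(n,"fit c",p,"rms",f(p).std(),f(p).mean())
    for nm,m,a in(("red",red,129),("white",wh,-129)):
        if m.sum()>5:obs.append((X[m].mean(0),np.radians(a)))
    for q,a in(("bead_mid",0),):
        rr=place_of(n,q)
        if rr:obs.append((atz(s,rr[0]["pixel"],.064)[:2],0.))
def g(p):return np.concatenate([p[:2]+.11*np.array([np.cos(p[2]+a),np.sin(p[2]+a)])-x for x,a in obs])
q=least_squares(g,[.557,-.059,-.4],loss="soft_l1",f_scale=.003);print(q.x,np.round(q.fun*1000,1))
```

```text
top red 26 [0.5304 0.053 ]
top white 33 [ 0.4575 -0.1032]
top dark 105 [ 0.5953 -0.0862]
top fit c [ 0.55613078 -0.05517522] rms 0.001084910032540552 0.0002643405607882141
scene red 38 [0.5298 0.0507]
scene white 26 [ 0.4583 -0.1039]
scene dark 901 [ 0.6122 -0.0484]
[ 0.55714344 -0.05487029 -0.43227055] [-0.3 -1.3  1.  -0.3 -1.7  4.9  0.3  1.1  0.2  0.4  0.4 -4.7]
```

Call:
apply_moves(
  commands=[
    [0,0,0,0.03,-0.036,0,0],
    [0,0,0,0.06,-0.072,0,0],
    [0,0,0,0.09,-0.108,0,0],
    [0,0,0,0.12,-0.144,0,0],
    [0,0,0,0.15,-0.18,0,0],
  ],
)

```text
time: 2.6
tool_pos: [0.2831, 0.3525, 0.1845]
ee_rot: [3.141, 0.001, 2.899]
wrist_force: [0.4, 0.1, 0.2]
width: 0.0579
finger_force: 0.0
```

Call:
apply_moves(
  commands=[
    [0,0,0,0.03,-0.037,0,0],
    [0,0,0,0.06,-0.074,0,0],
    [0,0,0,0.09,-0.111,0,0],
    [0,0,0,0.12,-0.148,0,0],
    [0,0,0,0.15,-0.185,0,0],
  ],
)

```text
time: 3.1
tool_pos: [0.4332, 0.1672, 0.1847]
ee_rot: [3.141, 0.001, 2.899]
wrist_force: [0.9, 0.5, 0.7]
width: 0.0175
finger_force: 0.0
```

Call:
apply_moves(
  commands=[
    [0,0,0,0.025,-0.035,-0.015,0],
    [0,0,0,0.05,-0.07,-0.03,0],
    [0,0,0,0.07,-0.1,-0.045,0],
    [0,0,0,0.093,-0.119,-0.06,0],
    [0,0,0,0.093,-0.119,-0.06,0],
  ],
)

```text
time: 3.6
tool_pos: [0.5254, 0.0472, 0.1212]
ee_rot: [-3.14, -0.004, 2.895]
wrist_force: [-0.0, 0.2, 0.9]
width: 0.0005
finger_force: 0.0
```

Run:
```python
from h import *
o=get_obs();print(o["time"],o["tool_pos"],o["ee_rot"],o["wrist_force"],o["width"],o["joint_positions"])
s=snapshot("wrist");im=s["pixels"][:,:,::-1].copy()
c=np.array([.557,-.055]);y=-.432
for a in range(-137,138,4):
    t=np.radians(a)+y
    for u in proj(s,[c[0]+.11*np.cos(t),c[1]+.11*np.sin(t),.064]):
        if abs(u).max()<2000: cv2.circle(im,tuple(int(v) for v in u),2,(0,255,0),-1)
print("tip px",proj(s,o["tool_pos"]))
cv2.imwrite("pics/w1.png",im)
```

```text
3.6 [0.52543713 0.04719997 0.12119644] [-3.13981217 -0.00436001  2.89460343] [-0.00812682  0.15854382  0.89505476] 0.0004637388303184314 [-1.73796670e-02  6.22429562e-02  1.52258569e+00 -7.41469439e-04
  1.56141482e+00 -1.34118198e+00]
tip px [[280.77326584 235.46787217]]
```

View pics/w1.png

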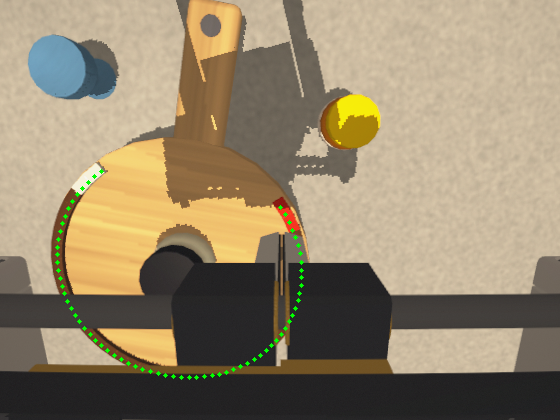

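The wrist view shows the predicted bead circle (green) within a few pixels of the bead. Red is at about (287,215), white at (88,180), and the fingertip at (281,235). I'll refine the fit from this view.

Run:
```python
from h import *
from scipy.optimize import least_squares
s=snapshot("wrist");P=s["pixels"];hsv=cv2.cvtColor(P,cv2.COLOR_RGB2HSV).astype(int);H,Sa,V=hsv.transpose(2,0,1)
c0=np.array([.557,-.055]);X=np.zeros(P.shape[:2]+(2,))
for v in range(120,262):
    for u in range(40,320):X[v,u]=atz(s,(u,v),.064)[:2]
r=np.hypot(*(X-c0).transpose(2,0,1));ring=(r>.095)&(r<.125)
red=ring&((H<8)|(H>172))&(Sa>150)&(V>80);wh=ring&(Sa<70)&(V>215)
dk=ring&(V<120)&(Sa>120)&~red;dk[:,200:]=False;dk[:185]=False
for nm,m in(("red",red),("wh",wh),("dk",dk)):print(nm,m.sum(),np.round(X[m].mean(0),4),np.argwhere(m).min(0),np.argwhere(m).max(0),r[m].mean())
R,W,D=X[red].mean(0),X[wh].mean(0),X[dk]
def g(p):
    e=lambda a:p[:2]+.11*np.array([np.cos(p[2]+a),np.sin(p[2]+a)])
    a=np.radians(129)
    return np.r_[e(a)-R,e(-a)-W,(np.hypot(*(D-p[:2]).T)-.11)/np.sqrt(len(D))]
q=least_squares(g,[.557,-.055,-.43]);print(q.x,np.round(q.fun[:4]*1000,1))
```

```text
red 416 [0.5264 0.0516] [197 271] [232 297] 0.11131028996333746
wh 445 [ 0.4549 -0.1028] [136  70] [195 137] 0.11330647174810089
dk 914 [ 0.4889 -0.1404] [189  51] [261  81] 0.11097889537531538
[ 0.55365777 -0.05433199 -0.43168351] [ 0.1  0.7  0.2 -0.2]
```

Call:
apply_moves(
  commands=[
    [0,0,0,-0.001,0.001,-0.012,0],
    [0,0,0,-0.001,0.001,-0.024,0],
    [0,0,0,-0.001,0.001,-0.036,0],
    [0,0,0,-0.001,0.001,-0.046,0],
    [0,0,0,-0.001,0.001,-0.052,0],
  ],
)

```text
time: 4.2
tool_pos: [0.5232, 0.0513, 0.0706]
ee_rot: [-3.141, -0.002, 2.899]
wrist_force: [0.3, 0.8, 0.2]
width: 0.0008
finger_force: 0.0
```

Run:
```python
from h import *
s=snapshot("wrist");o=get_obs();print(o["time"],o["tool_pos"],o["ee_rot"],o["wrist_force"])
im=s["pixels"][:,:,::-1][150:290,190:370];cv2.imwrite("pics/w2.png",cv2.resize(im,None,fx=4,fy=4))
```

```text
4.25 [0.5228514  0.05115771 0.06998493] [-3.14089195 -0.00325118  2.89924331] [ 0.31031029 -0.53144432 -1.65500293]
```

View pics/w2.png

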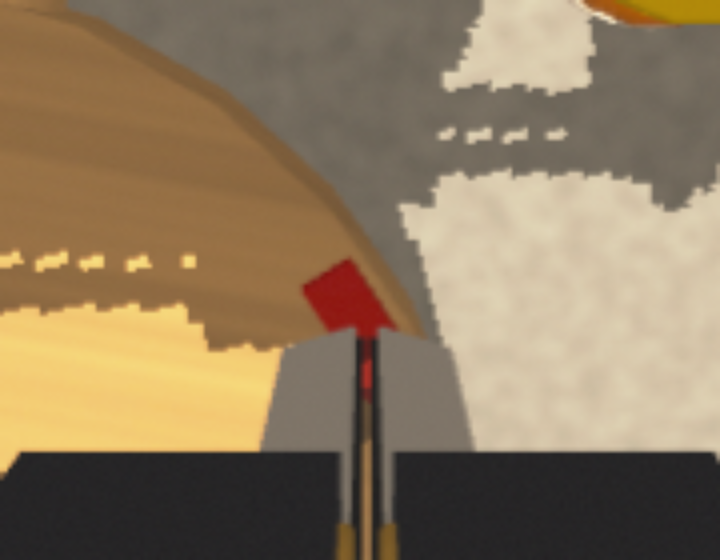

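The closeup shows the shut fingertips right over the red stretch. I'll go down slowly until they touch.

Call:
apply_moves(
  commands=[
    [0,0,0,0,0,-0.002,0],
    [0,0,0,0,0,-0.004,0],
    [0,0,0,0,0,-0.006,0],
    [0,0,0,0,0,-0.007,0],
    [0,0,0,0,0,-0.007,0],
  ],
)

```text
time: 4.75
tool_pos: [0.5243, 0.0508, 0.0653]
ee_rot: [3.141, 0.0, 2.899]
wrist_force: [-0.0, -0.7, -0.2]
width: 0.0006
finger_force: 0.0
```

Call:
apply_moves(
  commands=[
    [0,0,0,0,0,-0.001,0],
    [0,0,0,0,0,-0.002,0],
    [0,0,0,0,0,-0.003,0],
    [0,0,0,0,0,-0.003,0],
    [0,0,0,0,0,-0.003,0],
  ],
)

```text
time: 5.25
tool_pos: [0.5242, 0.0509, 0.0623]
ee_rot: [3.142, -0.0, 2.899]
wrist_force: [-0.3, 0.2, -0.4]
width: 0.0004
finger_force: 0.0
```

Call:
apply_moves(
  commands=[
    [0,0,0,0,0,-0.001,0],
    [0,0,0,0,0,-0.001,0],
    [0,0,0,0,0,-0.002,0],
    [0,0,0,0,0,-0.002,0],
    [0,0,0,0,0,-0.002,0],
  ],
)

```text
time: 5.75
tool_pos: [0.5242, 0.0509, 0.0602]
ee_rot: [3.142, -0.0, 2.899]
wrist_force: [-0.3, 0.3, 0.4]
width: 0.0003
finger_force: 0.0
```

Run:
```python
from h import *
for i in range(4):
    s=snapshot("wrist");o=get_obs();print(o["time"],o["tool_pos"],o["wrist_force"])
im=s["pixels"][:,:,::-1][150:290,190:370];cv2.imwrite("pics/w3.png",cv2.resize(im,None,fx=4,fy=4))
```

```text
5.8 [0.5242653  0.05090807 0.06030547] [-0.31743996 -0.24085287 -0.18523016]
5.85 [0.52426369 0.05089169 0.06033631] [-0.05717799 -0.02303443  0.14155038]
5.9 [0.5242399  0.05089063 0.06033632] [-0.35469724  0.06896593  0.09342904]
5.95 [0.52426988 0.05088158 0.06033934] [0.19287648 0.12768953 0.45712796]
```

View pics/w3.png

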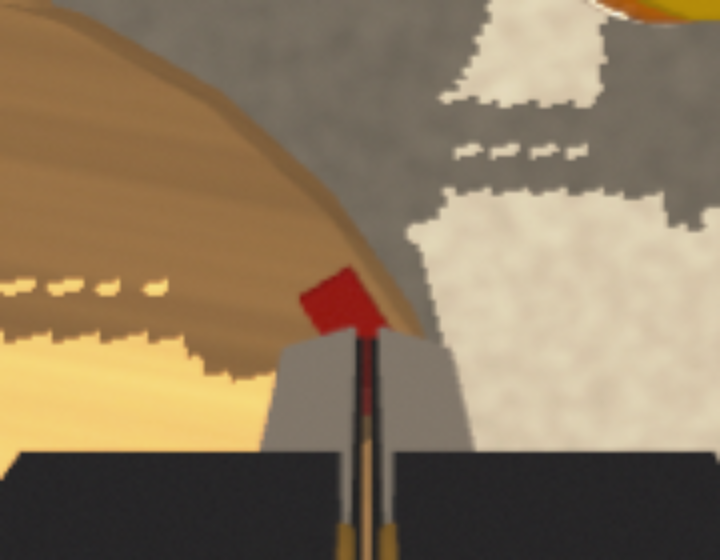

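The tip is still over red with no force yet, so I go further down in small steps.

Call:
apply_moves(
  commands=[
    [0,0,0,0,0,-0.0005,0],
    [0,0,0,0,0,-0.001,0],
    [0,0,0,0,0,-0.0015,0],
    [0,0,0,0,0,-0.0015,0],
    [0,0,0,0,0,-0.0015,0],
  ],
)

```text
time: 6.45
tool_pos: [0.5242, 0.0509, 0.0588]
ee_rot: [3.142, -0.0, 2.899]
wrist_force: [0.5, -0.5, -0.2]
width: 0.0008
finger_force: 0.0
```

Call:
apply_moves(
  commands=[
    [0,0,0,0,0,-0.0005,0],
    [0,0,0,0,0,-0.001,0],
    [0,0,0,0,0,-0.0015,0],
    [0,0,0,0,0,-0.0015,0],
    [0,0,0,0,0,-0.0015,0],
  ],
)

```text
time: 6.95
tool_pos: [0.5242, 0.0509, 0.0573]
ee_rot: [3.142, -0.0, 2.899]
wrist_force: [0.2, -0.9, 0.4]
width: 0.0006
finger_force: 0.0
```

Run:
```python
from h import *
s=snapshot("wrist");o=get_obs();print(o["time"],o["tool_pos"],o["wrist_force"])
f=lambda x,y:(190+x/4,150+y/4)
for p in((350,267),(300,298),(430,330),(365,340),(285,345),(450,345)):print(p,np.round(atz(s,f(*p),.064),4))
print((proj(s,[.524,.0509,.064])-[190,150])*4,(proj(s,o["tool_pos"])-[190,150])*4)
t=snapshot("scene");cv2.imwrite("pics/s2.png",cv2.resize(t["pixels"][140:260,210:370],None,fx=4.5,fy=4.5,interpolation=2)[:,:,::-1])
```

```text
7.0 [0.52425412 0.05088433 0.05732036] [ 0.65730859 -0.07816346 -0.28641379]
(350, 267) [0.5093 0.0525 0.064 ]
(300, 298) [0.5124 0.0433 0.064 ]
(430, 330) [0.5227 0.0625 0.064 ]
(365, 340) [0.5218 0.0518 0.064 ]
(285, 345) [0.5195 0.0389 0.064 ]
(450, 345) [0.526  0.0651 0.064 ]
[[362.68432506 353.5381665 ]] [[363.03250093 342.16267858]]
```

View pics/s2.png

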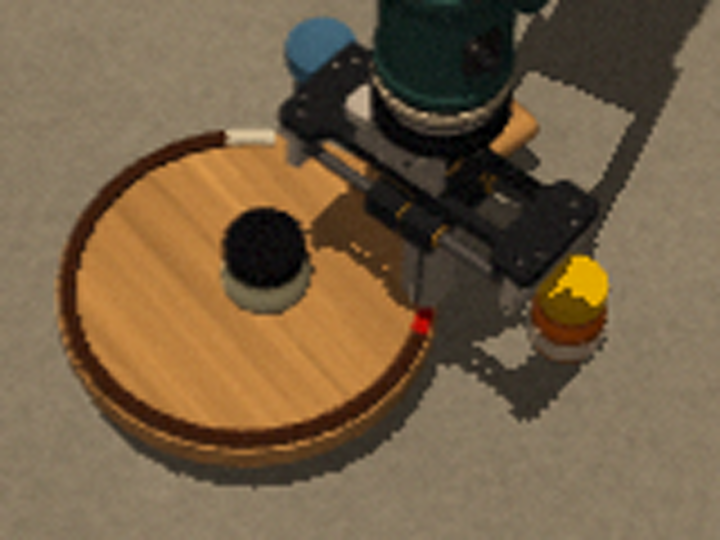

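Run:
```python
from h import *
import pickle
s=snapshot("wrist");o=get_obs();pickle.dump((s,o),open("a.pkl","wb"))
t=snapshot("scene");pickle.dump(t,open("at.pkl","wb"))
tp=snapshot("top");pickle.dump(tp,open("atop.pkl","wb"))
print(o["tool_pos"],o["joint_torque"],o["wrist_force"])
print("tip in scene crop",(proj(t,o["tool_pos"])-[210,140])*4.5)
im=s["pixels"][:,:,::-1][190:250,230:330];cv2.imwrite("pics/w4.png",cv2.resize(im,None,fx=8,fy=8,interpolation=0))
```

```text
[0.5242767  0.05088211 0.05733693] [-8.15495005e-04 -3.26857245e+01 -2.85605872e+01  1.78296974e-03
  7.66940298e-02  2.14450392e-05] [ 0.90964514 -0.59552646 -0.31820931]
tip in scene crop [[426.10941262 308.28739899]]
```

Call:
apply_moves(
  commands=[
    [0,0,0,0,0,0.01,0],
    [0,0,0,0,0,0.02,0],
    [0,0,0,0,0,0.03,0],
    [0,0,0,0,0,0.03,0],
    [0,0,0,0,0,0.03,0],
  ],
)

```text
time: 7.7
tool_pos: [0.5247, 0.0509, 0.0881]
ee_rot: [3.141, 0.001, 2.899]
wrist_force: [-0.1, -0.1, -0.3]
width: -0.0
finger_force: 0.0
```

Run:
```python
from h import *
import pickle
sa,oa=pickle.load(open("a.pkl","rb"))
s=snapshot("wrist");o=get_obs();pickle.dump((s,o),open("b.pkl","wb"))
print(o["tool_pos"],o["joint_torque"],o["wrist_force"])
def ends(s):
    P=s["pixels"];H,Sa,V=cv2.cvtColor(P,cv2.COLOR_RGB2HSV).astype(int).transpose(2,0,1)
    m=((H<8)|(H>172))&(Sa>150)&(V>80);m[:,:230]=0;m[:,310:]=0;m[:170]=0;m[260:]=0
    ys,xs=np.nonzero(m)
    return m.sum(),[(xs[i],ys[i]) for i in(np.argmin(ys+.0*xs),np.argmin(xs))]
A,B=ends(sa),ends(s);print(A,B)
for p,q in zip(A[1],B[1]):print(np.round(tri([(sa,p),(s,q)]),4))
# spice jar & white centroid
def cent(s,q):
    r=masks_of("wrist",q);return r and (r[0]["score"],np.argwhere(r[0]["mask"]).mean(0)[::-1])
im=np.hstack([x["pixels"][180:250,230:320] for x in(sa,s)])
cv2.imwrite("pics/w5.png",cv2.resize(im,None,fx=4.4,fy=4.4,interpolation=0)[:,:,::-1])
```

```text
[0.52423663 0.05089893 0.08744751] [ 1.39245240e-03 -3.27886140e+01 -2.95629466e+01  1.93212953e-03
  6.24584639e-02  2.09280410e-05] [-0.23772902  0.18378529  0.70531552]
(np.int64(245), [(np.int64(276), np.int64(218)), (np.int64(265), np.int64(225))]) (np.int64(388), [(np.int64(276), np.int64(207)), (np.int64(267), np.int64(213))])
[0.512  0.0504 0.0557]
[0.5139 0.0427 0.0598]
```

View pics/w5.png

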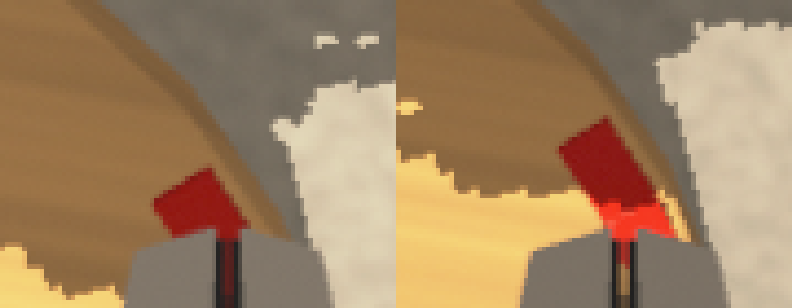

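The stereo estimate puts the bead's top at about 0.056 to 0.060 in the arm's frame, lower than the nominal 0.064. I'll go down past the last depth in small steps.

Call:
apply_moves(
  commands=[
    [0,0,0,0.001,0,-0.01,0],
    [0,0,0,0.001,0,-0.02,0],
    [0,0,0,0.001,0,-0.029,0],
    [0,0,0,0.001,0,-0.031,0],
    [0,0,0,0.001,0,-0.032,0],
  ],
)

```text
time: 8.25
tool_pos: [0.5246, 0.0509, 0.0542]
ee_rot: [-3.141, -0.002, 2.899]
wrist_force: [0.4, 0.3, -0.5]
width: 0.0009
finger_force: 0.0
```

Call:
apply_moves(
  commands=[
    [0,0,0,0,0,-0.0005,0],
    [0,0,0,0,0,-0.001,0],
    [0,0,0,0,0,-0.001,0],
    [0,0,0,0,0,-0.0015,0],
    [0,0,0,0,0,-0.0015,0],
  ],
)

```text
time: 8.75
tool_pos: [0.5253, 0.0509, 0.054]
ee_rot: [3.141, 0.0, 2.899]
wrist_force: [0.3, -0.6, -0.4]
width: 0.0004
finger_force: 0.0
```

Run:
```python
from h import *
import pickle
o=get_obs();t=snapshot("scene");w=snapshot("wrist");o=get_obs();print(o["time"],o["tool_pos"],o["wrist_force"],o["joint_torque"][:3])
g=lambda a:cv2.cvtColor(a,cv2.COLOR_RGB2GRAY).astype(np.float32)
i0=g(cv2.imread("pics/scene0.png")[:,:,::-1].copy())
for nm,im in(("at",pickle.load(open("at.pkl","rb"))["pixels"]),("now",t["pixels"])):
    im=g(im)
    for b in((222,195,262,245),(150,280,330,380),(120,160,155,200)):
        sl=np.s_[b[1]:b[3],b[0]:b[2]]
        print(nm,b,np.round(cv2.phaseCorrelate(i0[sl].copy(),im[sl].copy(),cv2.createHanningWindow((b[2]-b[0],b[3]-b[1]),cv2.CV_32F)),2))
print("1cm z shift px",proj(t,[.62,-.1,.064])-proj(t,[.62,-.1,.054]))
c=t["pixels"][180:230,275:345].copy()
a=cv2.resize(c,None,fx=8,fy=8,interpolation=2)
for P,col in(((.525,.051,.054),(0,255,0)),((.525,.051,.064),(255,0,255))):
    u=(proj(t,P)[0]-[275,180]+.5)*8;cv2.drawMarker(a,tuple(int(v) for v in u),col,0,12,1)
d=cv2.resize(w["pixels"][205:255,255:305],(400,400),interpolation=2)[:,:224]
cv2.imwrite("pics/c6.png",np.hstack([a,cv2.resize(w["pixels"][205:245,262:300],None,fx=6,fy=10,interpolation=2)])[:,:,::-1])
```

```text
8.85 [0.52530823 0.05088112 0.0539226 ] [ 0.10454865 -0.59444781 -0.36847268] [-6.24933091e-05 -3.28383493e+01 -2.85074508e+01]Traceback (most recent call last):
  File "<stdin>", line 10, in <module>
    return _wrapfunc(a, 'round', decimals=decimals, out=out)
    return _wrapit(obj, method, *args, **kwds)
    conv = _array_converter(obj)
ValueError: setting an array element with a sequence. The requested array has an inhomogeneous shape after 1 dimensions. The detected shape was (2,) + inhomogeneous part.
```

Run:
```python
from h import *
import pickle
t=snapshot("scene")
g=lambda a:cv2.cvtColor(a,cv2.COLOR_RGB2GRAY).astype(np.float32)
i0=g(cv2.imread("pics/scene0.png")[:,:,::-1].copy())
for nm,im in(("at",pickle.load(open("at.pkl","rb"))["pixels"]),("now",t["pixels"])):
    im=g(im)
    for b in((222,195,262,245),(150,280,330,380),(120,160,155,200)):
        sl=np.s_[b[1]:b[3],b[0]:b[2]]
        print(nm,b,cv2.phaseCorrelate(i0[sl].copy(),im[sl].copy(),cv2.createHanningWindow((b[2]-b[0],b[3]-b[1]),cv2.CV_32F)))
print("1cm z shift px",proj(t,[.62,-.1,.064])-proj(t,[.62,-.1,.054]))
a=cv2.resize(t["pixels"][175:230,275:350],None,fx=10,fy=10,interpolation=2)
for P,col in(((.525,.051,.054),(0,255,0)),((.525,.051,.064),(255,0,255))):
    u=(proj(t,P)[0]-[275,175]+.5)*10;cv2.drawMarker(a,tuple(int(v) for v in u),col,0,12,1)
cv2.imwrite("pics/c6.png",a[:,:,::-1])
```

```text
at (222, 195, 262, 245) ((0.022015968174422085, 0.010757429002744345), 0.9527966551780701)
at (150, 280, 330, 380) ((-0.04245929602055298, -0.0021906247791108058), 0.9718823653327094)
at (120, 160, 155, 200) ((-0.024092270877762445, -0.0636987729590679), 0.9858561259176996)
now (222, 195, 262, 245) ((-0.10546164856154405, 0.04584747094825303), 0.9812542436122894)
now (150, 280, 330, 380) ((-0.022357401277460554, 0.08000996692634743), 0.9841705046759711)
now (120, 160, 155, 200) ((0.027802536275462586, 0.058527123529877656), 0.9781897134251065)
1cm z shift px [[-0.26558894 -1.93862056]]
```

View pics/c6.png

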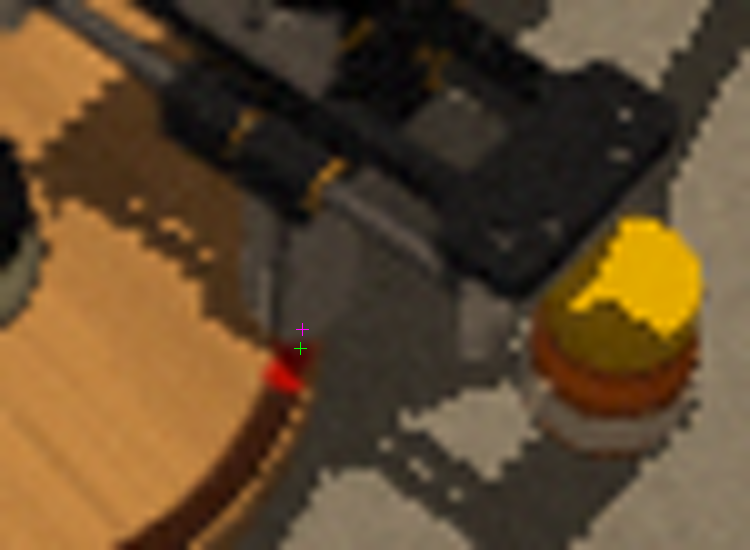

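The board has not sunk and the tip hovers just above the red stretch (tip near (285,340) in the crop). I keep descending gently; overshoot is bounded by the soft pads.

Call:
apply_moves(
  commands=[
    [0,0,0,0,0,-0.0005,0],
    [0,0,0,0,0,-0.001,0],
    [0,0,0,0,0,-0.0015,0],
    [0,0,0,0,0,-0.002,0],
    [0,0,0,0,0,-0.002,0],
  ],
)

```text
time: 9.4
tool_pos: [0.5252, 0.0509, 0.0517]
ee_rot: [3.142, -0.0, 2.899]
wrist_force: [-0.5, -0.4, 0.9]
width: 0.0004
finger_force: 0.0
```

Call:
apply_moves(
  commands=[
    [0,0,0,0,0,-0.0005,0],
    [0,0,0,0,0,-0.001,0],
    [0,0,0,0,0,-0.0015,0],
    [0,0,0,0,0,-0.0015,0],
    [0,0,0,0,0,-0.0015,0],
  ],
)

```text
time: 9.9
tool_pos: [0.5253, 0.0509, 0.0503]
ee_rot: [3.142, 0.0, 2.899]
wrist_force: [-0.5, 0.2, 1.0]
width: 0.0003
finger_force: 0.0
```

Run:
```python
from h import *
F=[]
for i in range(6):
    snapshot("wrist");o=get_obs();F.append(o["wrist_force"])
print(np.round(np.mean(F,0),2),np.round(np.std(F,0),2),o["tool_pos"],o["joint_torque"][:3])
```

```text
[-0.24  0.11  0.1 ] [0.46 0.41 0.28] [0.52525989 0.05088385 0.05033828] [-4.88001006e-04 -3.28764868e+01 -2.84261405e+01]
```

Call:
apply_moves(
  commands=[
    [0,0,0,0,0,-0.0005,0],
    [0,0,0,0,0,-0.001,0],
    [0,0,0,0,0,-0.001,0],
    [0,0,0,0,0,-0.001,0],
    [0,0,0,0,0,-0.001,0],
  ],
)

```text
time: 10.7
tool_pos: [0.5253, 0.0509, 0.0493]
ee_rot: [3.141, 0.0, 2.899]
wrist_force: [-0.6, 0.2, -0.1]
width: 0.0002
finger_force: 0.0
```

Run:
```python
from h import *
F=[]
for i in range(6):
    snapshot("wrist");o=get_obs();F.append(o["wrist_force"])
print(np.round(np.mean(F,0),2),np.round(np.std(F,0),2),o["tool_pos"],o["joint_torque"][:3])
```

```text
[-0.09 -0.21  0.22] [0.47 0.21 0.23] [0.52525736 0.05090736 0.04932593] [-2.20389866e-04 -3.28919613e+01 -2.84052891e+01]
```

Geometry in both views fits tips that end some 10 mm or more behind the reported TCP. I go on down gently.

Call:
apply_moves(
  commands=[
    [0,0,0,0,0,-0.0005,0],
    [0,0,0,0,0,-0.001,0],
    [0,0,0,0,0,-0.0015,0],
    [0,0,0,0,0,-0.002,0],
    [0,0,0,0,0,-0.002,0],
  ],
)

```text
time: 11.5
tool_pos: [0.5251, 0.0509, 0.0472]
ee_rot: [3.142, -0.0, 2.899]
wrist_force: [-0.5, -0.2, 0.4]
width: 0.0003
finger_force: 0.0
```

Call:
apply_moves(
  commands=[
    [0,0,0,0,0,-0.0005,0],
    [0,0,0,0,0,-0.001,0],
    [0,0,0,0,0,-0.0015,0],
    [0,0,0,0,0,-0.002,0],
    [0,0,0,0,0,-0.002,0],
  ],
)

```text
time: 12.0
tool_pos: [0.5252, 0.0509, 0.0452]
ee_rot: [3.142, -0.0, 2.899]
wrist_force: [0.2, 0.0, -0.8]
width: 0.0004
finger_force: 0.0
```

Run:
```python
from h import *
s=snapshot("wrist");t=snapshot("scene");o=get_obs();print(o["tool_pos"],o["wrist_force"])
a=s["pixels"][200:260,250:320];b=t["pixels"][195:225,290:325]
cv2.imwrite("pics/c7.png",np.vstack([np.hstack([cv2.resize(a,(420,360),interpolation=0),cv2.resize(b,(380,360),interpolation=0)])])[:,:,::-1])
```

```text
[0.52523925 0.0509115  0.04528913] [-0.76412419  0.08639852 -0.06927477]
```

View pics/c7.png

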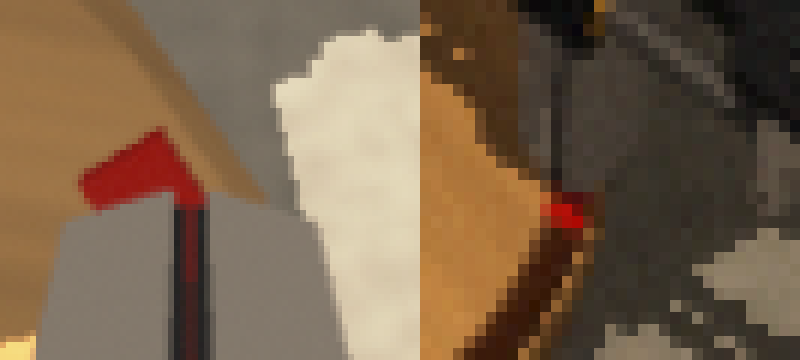

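The tip is now right on the red stretch in both views, with no measurable force yet. I continue.

Call:
apply_moves(
  commands=[
    [0,0,0,0,0,-0.0005,0],
    [0,0,0,0,0,-0.001,0],
    [0,0,0,0,0,-0.0015,0],
    [0,0,0,0,0,-0.002,0],
    [0,0,0,0,0,-0.002,0],
  ],
)

```text
time: 12.6
tool_pos: [0.5251, 0.0509, 0.0432]
ee_rot: [3.142, -0.0, 2.899]
wrist_force: [0.1, -1.0, 0.5]
width: 0.0005
finger_force: 0.0
```

Run:
```python
from h import *
s=snapshot("wrist");o=get_obs();T=o["tool_pos"]
c,_=ray(s,(280,210));f=210/np.tan(np.radians(s["vertical_fov"])/2);R=cv2.Rodrigues(np.array(s["rvec"],float))[0]
print("f",f,"cam",c,"rel tcp",c-T,"fwd",R[2],"depth TCP",R[2]@(T-c),o["wrist_force"])
print("25mm at TCP depth px",f*.025/(R[2]@(T-c)))
for p in((281.7,232.5),(260.3,237),(300.8,235.8)):
    _,d=ray(s,p)
    for xo in(-.011,-.008,-.004,0):
        # plane of finger front face: normal = tool x ~ use world dir perpendicular to closing
        n=np.array([np.cos(2.899),np.sin(2.899),0]) ; n=n*np.sign(n@(c-T))
        k=(n@(T-c)-xo)/(n@d);P=c+k*d;print(p,xo,"rel TCP",np.round((P-T)*1000,1))
```

```text
f 311.14809065617925 cam [0.46096901 0.06718891 0.24386128] rel tcp [-0.06422248  0.01629583  0.20063375] fwd [ 0.22291308 -0.05546759 -0.97325901] depth TCP 0.21048852602312793 [ 0.44117535 -0.24642633 -0.5868965 ]
25mm at TCP depth px 36.955469323538225
(281.7, 232.5) -0.011 rel TCP [-10.5   3.2  27.7]
(281.7, 232.5) -0.008 rel TCP [-7.6  2.5 18.3]
(281.7, 232.5) -0.004 rel TCP [-3.7  1.6  5.8]
(281.7, 232.5) 0 rel TCP [ 0.2  0.6 -6.7]
(260.3, 237) -0.011 rel TCP [-13.4  -8.3  35.9]
(260.3, 237) -0.008 rel TCP [-10.6  -9.7  26.9]
(260.3, 237) -0.004 rel TCP [ -7.  -11.5  15. ]
(260.3, 237) 0 rel TCP [ -3.3 -13.3   3.1]
(300.8, 235.8) -0.011 rel TCP [-8.  13.6 33.8]
(300.8, 235.8) -0.008 rel TCP [-4.9 13.5 24.7]
(300.8, 235.8) -0.004 rel TCP [-0.8 13.3 12.7]
(300.8, 235.8) 0 rel TCP [ 3.2 13.1  0.6]
```

Finger width in the picture (40 px for 25 mm) puts the real tips about 18 mm behind the reported TCP. By that estimate, contact is very near.

Call:
apply_moves(
  commands=[
    [0,0,0,0,0,-0.0005,0],
    [0,0,0,0,0,-0.001,0],
    [0,0,0,0,0,-0.0015,0],
    [0,0,0,0,0,-0.0015,0],
    [0,0,0,0,0,-0.0015,0],
  ],
)

```text
time: 13.15
tool_pos: [0.5253, 0.0509, 0.0422]
ee_rot: [3.141, 0.0, 2.899]
wrist_force: [-2.0, 0.3, 3.6]
width: 0.0001
finger_force: 2.0
```

Call:
apply_moves(
  commands=[
    [0,0,0,0,0,-0.0005,0],
    [0,0,0,0,0,-0.001,0],
    [0,0,0,0,0,-0.0015,0],
    [0,0,0,0,0,-0.0015,0],
    [0,0,0,0,0,-0.0015,0],
  ],
)

```text
time: 13.65
tool_pos: [0.5253, 0.0509, 0.0411]
ee_rot: [3.141, 0.0, 2.899]
wrist_force: [-3.2, -1.0, 6.6]
width: 0.0007
finger_force: 3.3
```

Contact: Fz is about 6.6 N. Now I compute the arc waypoints.

Run:
```python
import numpy as np
c=np.array([.556,-.0545]);a=np.radians(np.linspace(106.25,-153.75,81))
P=np.round(c+.11*np.c_[np.cos(a),np.sin(a)],4);P[0]=[.525,.051]
for k in range(16):print(k+1,P[5*k],[list(map(float,np.round(P[5*k+j]-P[5*k],4))) for j in range(1,6)])
```

```text
1 [0.525 0.051] [[0.0063, 0.0017], [0.0124, 0.0029], [0.0185, 0.0038], [0.0248, 0.0043], [0.031, 0.0045]]
2 [0.556  0.0555] [[0.0062, -0.0002], [0.0125, -0.0007], [0.0186, -0.0016], [0.0247, -0.0028], [0.0308, -0.0044]]
3 [0.5868 0.0511] [[0.0059, -0.0019], [0.0117, -0.0042], [0.0174, -0.0067], [0.0229, -0.0096], [0.0283, -0.0128]]
4 [0.6151 0.0383] [[0.0052, -0.0035], [0.0101, -0.0073], [0.0149, -0.0114], [0.0194, -0.0157], [0.0236, -0.0203]]
5 [0.6387 0.018 ] [[0.004, -0.0048], [0.0077, -0.0098], [0.0111, -0.015], [0.0142, -0.0204], [0.017, -0.026]]
6 [ 0.6557 -0.008 ] [[0.0025, -0.0057], [0.0046, -0.0116], [0.0064, -0.0176], [0.0079, -0.0236], [0.009, -0.0298]]
7 [ 0.6647 -0.0378] [[0.0008, -0.0062], [0.0012, -0.0124], [0.0013, -0.0186], [0.001, -0.0249], [0.0004, -0.0311]]
8 [ 0.6651 -0.0689] [[-0.001, -0.0061], [-0.0024, -0.0122], [-0.004, -0.0182], [-0.0061, -0.0241], [-0.0084, -0.0299]]
9 [ 0.6567 -0.0988] [[-0.0027, -0.0056], [-0.0057, -0.0111], [-0.009, -0.0164], [-0.0126, -0.0215], [-0.0164, -0.0264]]
10 [ 0.6403 -0.1252] [[-0.0042, -0.0047], [-0.0086, -0.0091], [-0.0132, -0.0133], [-0.0181, -0.0171], [-0.0232, -0.0208]]
11 [ 0.6171 -0.146 ] [[-0.0053, -0.0033], [-0.0107, -0.0063], [-0.0164, -0.009], [-0.0221, -0.0114], [-0.028, -0.0134]]
12 [ 0.5891 -0.1594] [[-0.006, -0.0017], [-0.0121, -0.0031], [-0.0183, -0.0041], [-0.0245, -0.0048], [-0.0307, -0.0051]]
13 [ 0.5584 -0.1645] [[-0.0062, 0.0001], [-0.0125, 0.0005], [-0.0187, 0.0012], [-0.0248, 0.0023], [-0.0309, 0.0037]]
14 [ 0.5275 -0.1608] [[-0.0059, 0.0018], [-0.0118, 0.004], [-0.0176, 0.0064], [-0.0231, 0.0092], [-0.0286, 0.0123]]
15 [ 0.4989 -0.1485] [[-0.0052, 0.0033], [-0.0102, 0.007], [-0.0151, 0.011], [-0.0197, 0.0152], [-0.024, 0.0197]]
16 [ 0.4749 -0.1288] [[-0.0041, 0.0047], [-0.0079, 0.0096], [-0.0114, 0.0148], [-0.0146, 0.0201], [-0.0176, 0.0256]]
```

Call:
apply_moves(
  commands=[
    [0,0,0,0.006,0.0015,0,0],
    [0,0,0,0.0125,0.003,0,0],
    [0,0,0,0.0185,0.004,0,0],
    [0,0,0,0.025,0.0045,0,0],
    [0,0,0,0.031,0.0045,0,0],
  ],
)

```text
time: 14.15
tool_pos: [0.5552, 0.0553, 0.0407]
ee_rot: [-3.141, -0.003, 2.899]
wrist_force: [-4.9, -0.6, 7.5]
width: 0.0006
finger_force: 3.8
```

Call:
apply_moves(
  commands=[
    [0,0,0,0.006,0,0,0],
    [0,0,0,0.0125,-0.0005,0,0],
    [0,0,0,0.0185,-0.0015,0,0],
    [0,0,0,0.0245,-0.003,0,0],
    [0,0,0,0.031,-0.0045,0,0],
  ],
)

```text
time: 14.65
tool_pos: [0.5862, 0.0514, 0.0408]
ee_rot: [3.141, -0.003, 2.899]
wrist_force: [-5.5, 1.7, 8.1]
width: 0.0006
finger_force: 3.7
```

Call:
apply_moves(
  commands=[
    [0,0,0,0.006,-0.002,0,0],
    [0,0,0,0.0115,-0.004,0,0],
    [0,0,0,0.0175,-0.0065,0,0],
    [0,0,0,0.023,-0.0095,0,0],
    [0,0,0,0.028,-0.0125,0,0],
  ],
)

```text
time: 15.15
tool_pos: [0.6146, 0.0396, 0.0409]
ee_rot: [3.14, -0.002, 2.899]
wrist_force: [-4.2, 2.3, 7.6]
width: 0.0008
finger_force: 3.6
```

Call:
apply_moves(
  commands=[
    [0,0,0,0.005,-0.0035,0,0],
    [0,0,0,0.01,-0.0075,0,0],
    [0,0,0,0.015,-0.0115,0,0],
    [0,0,0,0.0195,-0.016,0,0],
    [0,0,0,0.0235,-0.0205,0,0],
  ],
)

```text
time: 15.65
tool_pos: [0.6386, 0.0196, 0.041]
ee_rot: [3.139, -0.001, 2.9]
wrist_force: [-3.8, 4.0, 6.4]
width: 0.0004
finger_force: 3.3
```

Call:
apply_moves(
  commands=[
    [0,0,0,0.004,-0.005,0,0],
    [0,0,0,0.0075,-0.01,0,0],
    [0,0,0,0.011,-0.015,0,0],
    [0,0,0,0.014,-0.0205,0,0],
    [0,0,0,0.017,-0.026,0,0],
  ],
)

```text
time: 16.15
tool_pos: [0.6562, -0.0062, 0.0412]
ee_rot: [3.138, 0.0, 2.9]
wrist_force: [-2.1, 4.1, 6.5]
width: 0.0005
finger_force: 3.2
```

Call:
apply_moves(
  commands=[
    [0,0,0,0.0025,-0.0055,0,0],
    [0,0,0,0.0045,-0.0115,0,0],
    [0,0,0,0.0065,-0.0175,0,0],
    [0,0,0,0.008,-0.0235,0,0],
    [0,0,0,0.009,-0.03,0,0],
  ],
)

```text
time: 16.65
tool_pos: [0.6659, -0.0361, 0.0414]
ee_rot: [3.137, 0.002, 2.9]
wrist_force: [-0.4, 3.9, 5.7]
width: 0.0002
finger_force: 2.9
```

Call:
apply_moves(
  commands=[
    [0,0,0,0.001,-0.006,0,0],
    [0,0,0,0.001,-0.0125,0,0],
    [0,0,0,0.0015,-0.0185,0,0],
    [0,0,0,0.001,-0.025,0,0],
    [0,0,0,0.0005,-0.031,0,0],
  ],
)

```text
time: 17.15
tool_pos: [0.6669, -0.0674, 0.0416]
ee_rot: [3.138, 0.003, 2.9]
wrist_force: [0.6, 5.1, 5.9]
width: 0.0005
finger_force: 2.8
```

Call:
apply_moves(
  commands=[
    [0,0,0,-0.001,-0.006,0,0],
    [0,0,0,-0.0025,-0.012,0,0],
    [0,0,0,-0.004,-0.018,0,0],
    [0,0,0,-0.006,-0.024,0,0],
    [0,0,0,-0.0085,-0.03,0,0],
  ],
)

```text
time: 17.65
tool_pos: [0.6589, -0.0978, 0.0417]
ee_rot: [3.138, 0.005, 2.9]
wrist_force: [1.2, 3.5, 4.9]
width: 0.0006
finger_force: 2.7
```

Call:
apply_moves(
  commands=[
    [0,0,0,-0.0025,-0.0055,0,0],
    [0,0,0,-0.0055,-0.011,0,0],
    [0,0,0,-0.009,-0.0165,0,0],
    [0,0,0,-0.0125,-0.0215,0,0],
    [0,0,0,-0.0165,-0.0265,0,0],
  ],
)

```text
time: 18.15
tool_pos: [0.6427, -0.1247, 0.0418]
ee_rot: [3.139, 0.006, 2.899]
wrist_force: [1.6, 2.7, 5.2]
width: 0.0
finger_force: 2.5
```

Call:
apply_moves(
  commands=[
    [0,0,0,-0.004,-0.0045,0,0],
    [0,0,0,-0.0085,-0.009,-0.0005,0],
    [0,0,0,-0.013,-0.013,-0.0005,0],
    [0,0,0,-0.018,-0.017,-0.0005,0],
    [0,0,0,-0.023,-0.0205,-0.0005,0],
  ],
)

```text
time: 18.65
tool_pos: [0.6201, -0.1457, 0.0416]
ee_rot: [3.139, 0.007, 2.899]
wrist_force: [2.5, 2.1, 4.5]
width: 0.0005
finger_force: 2.7
```

Call:
apply_moves(
  commands=[
    [0,0,0,-0.0055,-0.0035,0,0],
    [0,0,0,-0.011,-0.0065,0,0],
    [0,0,0,-0.0165,-0.009,0,0],
    [0,0,0,-0.022,-0.0115,0,0],
    [0,0,0,-0.028,-0.0135,0,0],
  ],
)

```text
time: 19.15
tool_pos: [0.5923, -0.1597, 0.0417]
ee_rot: [3.14, 0.008, 2.899]
wrist_force: [3.8, 1.6, 5.6]
width: 0.0005
finger_force: 2.7
```

Commanded pose is now (0.589, -0.1595). Continuing toward stretch 6.

Call:
apply_moves(
  commands=[
    [0,0,0,-0.006,-0.0015,0,0],
    [0,0,0,-0.012,-0.003,0,0],
    [0,0,0,-0.0185,-0.004,0,0],
    [0,0,0,-0.0245,-0.0045,0,0],
    [0,0,0,-0.0305,-0.005,0,0],
  ],
)

```text
time: 19.65
tool_pos: [0.5619, -0.1651, 0.0417]
ee_rot: [3.141, 0.008, 2.899]
wrist_force: [2.5, 0.6, 4.6]
width: 0.0003
finger_force: 2.6
```

Call:
apply_moves(
  commands=[
    [0,0,0,-0.006,0,0,0],
    [0,0,0,-0.0125,0.0005,0,0],
    [0,0,0,-0.0185,0.001,0,0],
    [0,0,0,-0.025,0.0025,0,0],
    [0,0,0,-0.031,0.0035,0,0],
  ],
)

```text
time: 20.15
tool_pos: [0.5309, -0.1621, 0.0417]
ee_rot: [-3.141, 0.008, 2.899]
wrist_force: [3.3, -0.5, 4.6]
width: 0.0006
finger_force: 2.5
```

Call:
apply_moves(
  commands=[
    [0,0,0,-0.006,0.002,0,0],
    [0,0,0,-0.012,0.004,-0.0005,0],
    [0,0,0,-0.0175,0.0065,-0.0005,0],
    [0,0,0,-0.023,0.0095,-0.0005,0],
    [0,0,0,-0.0285,0.0125,-0.0005,0],
  ],
)

```text
time: 20.65
tool_pos: [0.5027, -0.1503, 0.0415]
ee_rot: [-3.14, 0.009, 2.899]
wrist_force: [3.0, -1.2, 5.9]
width: 0.0009
finger_force: 2.8
```

Call:
apply_moves(
  commands=[
    [0,0,0,-0.005,0.0035,0,0],
    [0,0,0,-0.01,0.007,0,0],
    [0,0,0,-0.015,0.011,0,0],
    [0,0,0,-0.0195,0.0155,0,0],
    [0,0,0,-0.024,0.02,0,0],
  ],
)

```text
time: 21.15
tool_pos: [0.4784, -0.1306, 0.0415]
ee_rot: [-3.139, 0.009, 2.899]
wrist_force: [2.5, -2.9, 5.3]
width: 0.0003
finger_force: 2.9
```

Call:
apply_moves(
  commands=[
    [0,0,0,-0.004,0.0045,0,0],
    [0,0,0,-0.008,0.0095,0,0],
    [0,0,0,-0.0115,0.015,0,0],
    [0,0,0,-0.0145,0.02,0,0],
    [0,0,0,-0.0175,0.0255,0,0],
  ],
)

```text
time: 21.65
tool_pos: [0.4606, -0.1053, 0.0414]
ee_rot: [-3.138, 0.008, 2.898]
wrist_force: [1.5, -4.0, 6.3]
width: 0.0002
finger_force: 3.0
```

Call:
apply_moves(
  commands=[
    [0,0,0,-0.001,0.002,0,0],
    [0,0,0,-0.002,0.004,0,0],
    [0,0,0,-0.002,0.004,0,0],
    [0,0,0,-0.002,0.004,0,0],
    [0,0,0,-0.002,0.004,0,0],
  ],
)

```text
time: 22.15
tool_pos: [0.4584, -0.1011, 0.0412]
ee_rot: [-3.139, 0.007, 2.899]
wrist_force: [1.3, -2.1, 7.0]
width: 0.0003
finger_force: 3.1
```

Run:
```python
from h import *
F=[]
for i in range(4):
    s=snapshot("wrist");o=get_obs();F.append(o["wrist_force"])
print(np.round(np.mean(F,0),2),o["tool_pos"],o["finger_force"],o["time"])
t=snapshot("scene");a=s["pixels"][150:270,200:360];b=t["pixels"][140:260,210:330]
cv2.imwrite("pics/end.png",np.hstack([cv2.resize(a,(440,330),interpolation=2),cv2.resize(b,(330,330),interpolation=2)])[:,:,::-1])
```

```text
[ 1.17 -2.74  6.08] [ 0.45842892 -0.10109081  0.04121737] 3.1264268269660533 22.35
```

View pics/end.png

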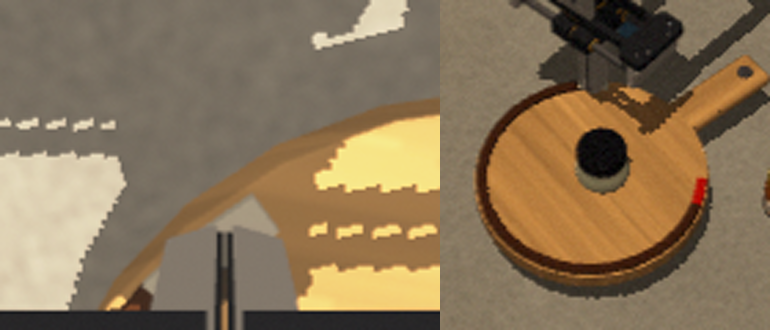

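The fingertips rest on the white stretch: white shows just beyond the tip at about (255,215), dark bead is behind it, and the force is about 6 N. I hand in.

```bash
python3 -c "
from bench import *
print(close_job())"
```

```text
the job is handed in; nothing more can be done
None
```

I ran the shut fingertips over the bead from the red end, past the side opposite the handle, to the white end. They now rest on the white stretch at about 6 N; the job is handed in, but no verdict came back.

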